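# Stack the angle brackets in alternating directions on the stand

## Robot

A 6-joint arm with a two-finger parallel gripper is mounted at the origin on a cart in front of the work surface, level with it; the furniture and walls round the work are solid. World frame = base frame: x ahead of the robot, y to its left, z up, the work surface at z = 0. Lengths are in m, angles in degrees, forces in N, time in s.
With the tool pointing down it reaches from about 0.4 to 0.825 m from the base axis. Payload 7 kg.
Tool frame: the origin (TCP) lies between the finger pads; the fingertips stand 11 mm ahead of it and the grasp point (between the pads) lies 8 mm behind it; z points along the fingers, x is the direction in which the jaws open and shut, and the axes are right-handed (so a half turn about z gives the same grasp; the last joint's range is limited). The gripper opens to 88 mm and grips with 3 to 60 N. Pads are 19 mm wide; open, the fingers measure 130 mm over their backs; the gripper's body (78 mm by 193 mm) begins 47 mm behind the grasp point.
Start: joints at [80.449, 20.546, 0.682, 0, -70.136, -16.507], TCP at [0.297, 0.606, 0.238] pointing down, gripper open.
Joint ranges: [-176.03, 176.03], [-82.01, 121.73], [-58.28, 71.71], [-173.87, 95.51], [-174.79, -0.11], [-173.66, 173.66]. Speed limits (degrees/s): [136.94, 136.94, 172.46, 180, 180, 180].

## Interface

Orientations are given as a 3x3 rotation matrix whose columns are the frame's x, y, z axes.
In Python, from station import * gives the robot as it stands.
- The arm moves only by the tool arm_command, never from a script. Its argument "moves" is one flat list of numbers, 5 for each row, row after row: the shift along the tool's x, y, z in m, then the turn about the tool's z in degrees, then the opening, from 0 (shut) to 1 (fully open). A call has 1 to 12 rows; each row shifts and turns the commanded pose from where the row before left it, along the tool's axes as they then stand; what a row does not reach is not made up. A row lasts 1/12 s, in which the tool goes at most 41.7 mm and 7.16 degrees, less where a joint would pass 70% of its speed; a pose out of reach is approached as far as the arm can. A call with a gripper value outside its range is refused whole. The fingers move at their own pace and stop on an object; "newtons" is the grip in N (left out, the last holds). Time passes only in rows, so rows that do not move let the fingers close. It gives the time, the measured TCP pose, the force and the opening at its end, in the units of the state.
- observe(): the state, without advancing time (a new reading comes with each control period).
- snapshot(name): name is "scene" or "top"; returns a dict with "image" (384x512x3 uint8, blue, green, red), "fovy" (degrees; the focal length in pixels is half the picture's height over the tangent of half this angle, whatever the lens; pixels are square), "cx", "cy" (the principal point, pixels), "k1" (the pictures are not rectified: a ray, as slopes to the right and down, at radius r is drawn at 1 + k1 r^2 times it, then the intrinsics apply), "R" (3x3) and "t" (3): a world point X has camera coordinates R X + t. Camera axes: x right, y down, z forward; pixel columns grow to the right and rows downward; lengths in m; the calibration is good to about 2 mm. A picture is of the moment at which its call begins. There is no depth.
- finish_job(): hands the job in, once; it reports no verdict.
The state is a dict: "t": time; "joints": joint angles; "qd": joint speeds; "joint_torque": joint torques, N m; "ee_pos": TCP position; "ee_rot": TCP orientation; "contact_force": force on the tool from outside, world axes, zero at the start; "ft_torque": the same for the moment, N m; "grip_width": finger opening in m.
Only numpy, scipy, OpenCV 4.12 (cv2) and the standard library are available. Lean on these libraries where they do the work, as an engineer would, in place of code of your own. Each camera call takes 0.05 s, during which the arm holds its last target. There are 200 camera calls.

## Task

Tidy the steel angle brackets into one balanced pile before the mobile lab drives on: the long bracket already lies across the small stand, so lay the medium one on its flat leg and then the short one on the medium's flat leg. Turn each bracket the opposite way to the one beneath it, so that the uprights come at alternating ends, with every flat leg lying flat, wholly on the one below and in line with it. Do not tip or shift the long bracket, and leave the timer, vial and petri dish where they are.

Things in the scene. Friction and masses are not known exactly. Their poses are not given: they have to be found in the camera images.
- stand: Fixed low stand: dark foot plate 80 x 70 x 8 mm, short round post, square aluminium top 54 x 54 mm, top face 35 mm above the table. Origin: centre of its underside on the table.
- bracket_long: Long steel angle bracket (loose, 0.6 kg), flat across the stand, both ends overhanging; 2 N down on its upright or 5 N on its other end tips it. Flat leg 150 mm (own x, upright included) x 40 wide (y) x 10 thick; at its -x end an upright, 10 thick, 40 wide, top 40 mm above the underside. Origin: centre of the flat leg's underside (75 mm from either end), z up.
- bracket_medium: Medium steel angle bracket (loose, 0.33 kg), flat leg down on the table at the start. Flat leg 100 mm (own x, upright included) x 40 wide (y) x 8 thick; at its -x end an upright, 8 thick, 40 wide, top 60 mm above the underside, to be pinched from above across its 8 mm. Origin: centre of the flat leg's underside (50 mm from either end), z up.
- bracket_short: Short steel angle bracket (loose, 0.26 kg), flat leg down on the table at the start. Flat leg 70 mm (own x, upright included) x 40 wide (y) x 8 thick; at its -x end an upright, 8 thick, 40 wide, top 60 mm above the underside, to be pinched from above across its 8 mm. Origin: centre of the flat leg's underside (35 mm from either end), z up.
- bracket_medium_upright (a point): Middle of the top edge of the medium bracket's upright, 46 mm towards -x from the bracket's origin and 60 mm above its underside.
- bracket_short_upright (a point): Middle of the top edge of the short bracket's upright, 31 mm towards -x from the bracket's origin and 60 mm above its underside.
- timer: Bystander: white bench timer, 58 x 66 x 19 mm, lying on the table. Origin: centre of its underside.
- vial: Bystander: small capped glass vial, 25 mm across, 48 mm high, standing. Origin: centre of its underside.
- petri: Bystander: closed petri dish, 90 mm across, 15 mm high. Origin: centre of its underside.

How it is judged (in metres and radians):
On the way, in this order (a step that is already met when the one before it is completed fails the run):
1. the medium bracket lies flat on the long one, turned the opposite way, in line, and is let go (x of bracket_medium in the frame of bracket_long below 0.03 m and y of bracket_medium in the frame of bracket_long between -0.01 and 0.01 m and z of bracket_medium in the frame of bracket_long between 0.007 and 0.013 m and x of bracket_medium_upright in the frame of bracket_long above 0.02 m and angle between the x axis of bracket_medium and the x axis of bracket_long, either way round below 0.17 rad and angle between each of bracket_medium, bracket_long's own z axis and vertical below 0.06 rad and contact force between bracket_medium and the fingers below 0.1 N and distance of bracket_long from where it was at the start of the episode below 0.02 m), for 0.2 s.
2. the short bracket lies flat on the medium one, turned the opposite way to it, in line, and is let go (x of bracket_short in the frame of bracket_medium below 0.02 m and y of bracket_short in the frame of bracket_medium between -0.01 and 0.01 m and z of bracket_short in the frame of bracket_medium between 0.005 and 0.011 m and x of bracket_short_upright in the frame of bracket_medium above 0.01 m and angle between the x axis of bracket_short and the x axis of bracket_medium, either way round below 0.17 rad and angle between each of bracket_short, bracket_medium, bracket_long's own z axis and vertical below 0.06 rad and x of bracket_medium in the frame of bracket_long below 0.03 m and y of bracket_medium in the frame of bracket_long between -0.01 and 0.01 m and z of bracket_medium in the frame of bracket_long between 0.007 and 0.013 m and x of bracket_medium_upright in the frame of bracket_long above 0.02 m and angle between the x axis of bracket_medium and the x axis of bracket_long, either way round below 0.17 rad and contact force between bracket_short and the fingers below 0.1 N and distance of bracket_long from where it was at the start of the episode below 0.02 m), for 0.2 s.
At the end, for the whole second after the job is handed in: Long bracket level, within 20 mm of its start. Medium flat on it, short flat on the medium (3 mm in height), each with its upright at the end away from the upright below, within 10 mm and 10 degrees of in line, overhanging the leg below by 5 mm at most. All at rest and let go (all of step 2 and linear speed of each of bracket_long, bracket_medium, bracket_short below 0.02 m/s and contact force between each of bracket_medium, bracket_long and the fingers below 0.1 N); the robot touches nothing.
It fails at once if the long bracket is tipped by more than about 14 degrees or shifted by more than 30 mm (angle between bracket_long's own z axis and vertical above 0.25 rad or distance of bracket_long from where it was at the start of the episode above 0.03 m).
It fails at once if the timer is moved by more than 30 mm (distance of timer from where it was at the start of the episode above 0.03 m).
It fails at once if the vial is moved by more than 30 mm (distance of vial from where it was at the start of the episode above 0.03 m).
It fails at once if the petri dish is moved by more than 30 mm (distance of petri from where it was at the start of the episode above 0.03 m).
It also fails if it takes over 67 s, if anything falls off the work surface, if the arm or the gripper's body presses on something with over 40 N, if the wrist force passes 120 N, or if a joint passes its speed limit or range.

## Working session

There is one attempt and no reset: what is moved stays moved. The work goes in short steps, Python scripts to look and compute and a tool call to move; the robot and the scene stay as the last step left them, time stands still between calls to the robot, and variables do not carry over. Pictures are saved under pics/ and viewed, about 8 in all and at most 12, crops included, and the job is handed in when it is done.

Besides the shell and the picture viewer there is one more tool, called as a command line: name --argument value ..., lists and objects as JSON in quotes. arm_command: Moves the arm, as the interface text tells. Its arguments: {"type":"object","properties":{"moves":{"type":"array"},"newtons":{"type":"number"}},"required":["moves"]}

```bash
mkdir -p pics
cat > h.py <<'E'
from station import *
import numpy as np, cv2, os, pickle
def cam(s):
    f=s["image"].shape[0]/2/np.tan(np.radians(s["fovy"])/2); return f
def ray(s,u,v):
    f=cam(s); d=np.array([(u-s["cx"])/f,(v-s["cy"])/f]); p=d.copy()
    for _ in range(30): p=d/(1+s["k1"]*(p@p))
    R=np.array(s["R"]);t=np.array(s["t"]); return -R.T@t, R.T@np.array([p[0],p[1],1])
def atz(s,u,v,z):
    o,d=ray(s,u,v); return o+d*(z-o[2])/d[2]
def proj(s,X):
    f=cam(s); c=np.array(s["R"])@np.array(X)+np.array(s["t"]); p=c[:2]/c[2]; p=p*(1+s["k1"]*(p@p)); return p*f+[s["cx"],s["cy"]]
def snap(n,tag):
    s=snapshot(n); pickle.dump(s,open(f"{n}_{tag}.pkl","wb")); return s
def load(n,tag): return pickle.load(open(f"{n}_{tag}.pkl","rb"))
def crop(s,u0,v0,w,h,k,name):
    im=cv2.resize(np.ascontiguousarray(s["image"][v0:v0+h,u0:u0+w]),None,fx=k,fy=k,interpolation=cv2.INTER_CUBIC)
    cv2.imwrite("pics/"+name,im)
E
python3 - <<'E'
from h import *
o=observe();print(o["t"],o["ee_pos"],np.round(o["ee_rot"],3).tolist(),o["grip_width"])
for n in("scene","top"):
    s=snap(n,"0"); print(n,s["fovy"],s["cx"],s["cy"],s["k1"],(-np.array(s["R"]).T@s["t"]).round(3),np.round(s["R"],2).tolist()); crop(s,0,0,512,384,1.5,n+"0.png")
E
```

```text
0.0 [0.29634113 0.6059559  0.23664299] [[-0.439, -0.898, -0.001], [-0.898, 0.439, -0.002], [0.002, -0.0, -1.0]] 0.08772430403552933
scene 49.61136163777376 254.44273179529333 190.65995608036144 -0.035553356403382835 [0.187 0.573 0.892] [[-0.89, -0.46, -0.02], [-0.34, 0.69, -0.64], [0.31, -0.57, -0.77]]
top 43.456212327426364 250.71707436862638 195.37157347135297 0.06789043000988185 [ 0.216 -0.068  1.443] [[0.03, -1.0, 0.0], [-0.98, -0.03, -0.2], [0.2, 0.0, -0.98]]
```

View pics/top0.png

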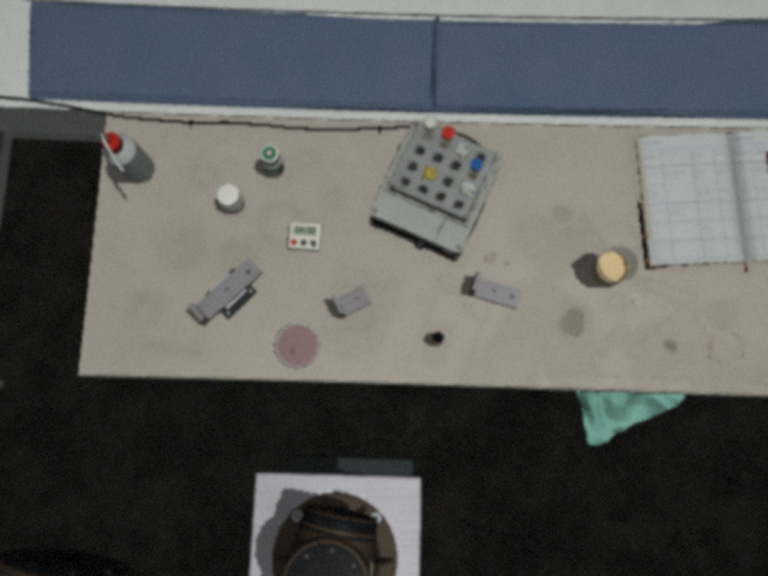

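View pics/scene0.png

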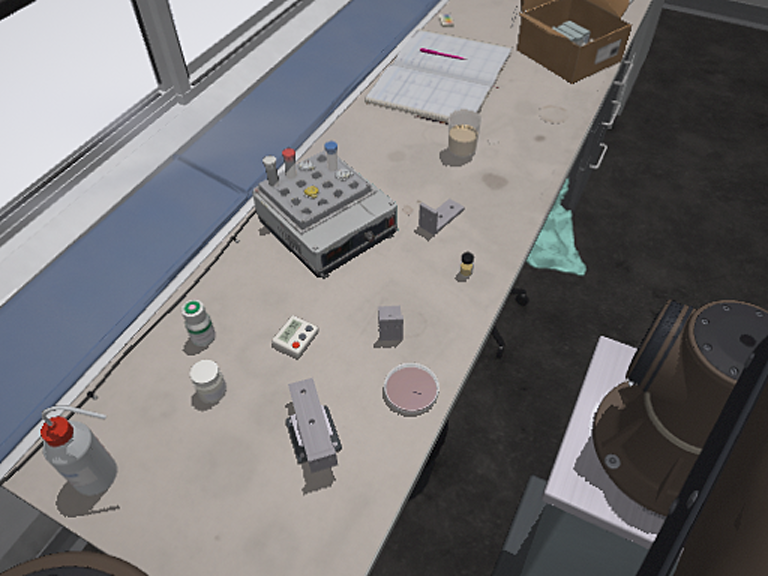

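The top view shows the long bracket at about (225,290), with its upright at the lower left. The short bracket is at (350,300) and the medium at (495,290), both with the upright at the left end. The scene view shows the same layout: long (315,425), short (390,322), medium (440,215). I'll enlarge all three brackets in one montage per camera.

Run:
```python
from h import *
def mont(s,boxes,k,name):
    out=[]
    for (u,v,w,h) in boxes:
        im=cv2.resize(np.ascontiguousarray(s["image"][v:v+h,u:u+w]),None,fx=k,fy=k,interpolation=cv2.INTER_CUBIC)
        for i in range(0,w,10): cv2.line(im,(i*k,0),(i*k,6 if i%50 else 14),(0,255,255),1); 
        for i in range(0,h,10): cv2.line(im,(0,i*k),(6,i*k),(0,255,255),1)
        out.append(im)
    cv2.imwrite("pics/"+name,np.hstack(out))
mont(load("top","0"),[(118,165,65,60),(210,180,45,60),(305,172,50,60)],5,"t1.png")
mont(load("scene","0"),[(185,245,50,90),(245,195,35,90),(270,110,50,90)],5,"s1.png")
```

```text
(no output)
```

View pics/t1.png

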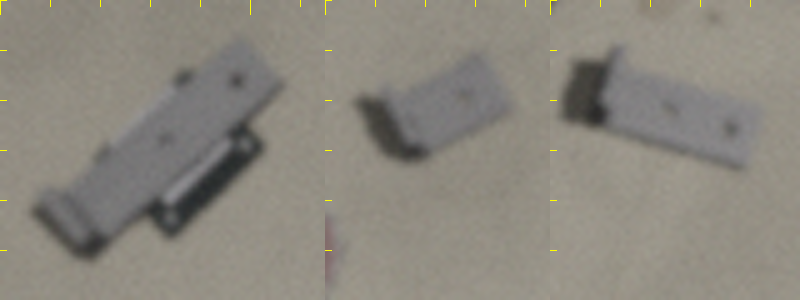

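View pics/s1.png

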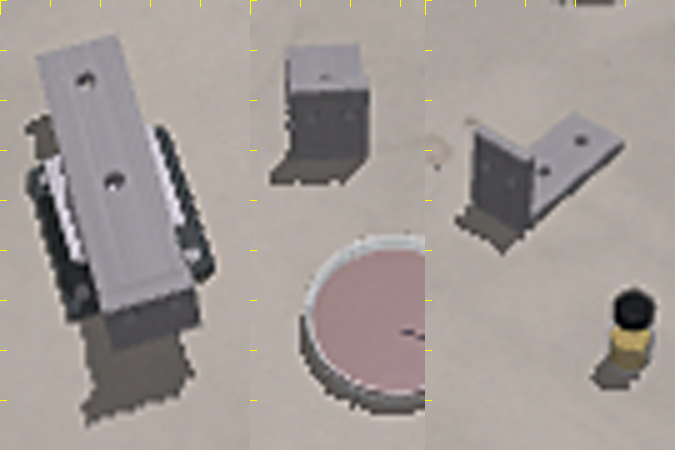

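The crops are clear enough to pick corners, so I'll fit each bracket's planar pose from the corners in both cameras.

```bash
cat > fit.py <<'E'
from h import *
from scipy.optimize import least_squares
def fit(obs,z0,g):
    # obs: list of (snap, local mm, uv, weight)
    def r(p,w=True):
        c,s=np.cos(p[2]),np.sin(p[2]); out=[]
        for S,L,uv,wt in obs:
            L=np.array(L)/1000; X=[p[0]+c*L[0]-s*L[1],p[1]+s*L[0]+c*L[1],z0+L[2]]
            out+=list((proj(S,X)-uv)*wt)
        return np.array(out)
    q=least_squares(r,g,loss="soft_l1"); return q.x, r(q.x).reshape(-1,2)
E
python3 - <<'E'
from fit import *
S=load("scene","0");T=load("top","0")
def mk(L,W,hf,hu,sc,so,tp,to):
    loc=[(L,W,hf),(L,-W,hf),(-L,W,hu),(-L,-W,hu),(-L,W,0),(-L,-W,0)]
    o=[(S,l,np.array(p)/5+so,1) for l,p in zip(loc,sc) if p]
    return o,[(T,l,np.array(p)/5+to,1) for l,p in zip(loc,tp) if p]
D={"long":(mk(75,20,10,40,[(37,57),(118,36),(102,308),(193,288),(118,348),(200,325)],(185,245),[(242,38),(283,83),(35,207),(88,256)],(118,165)),.035,(.5,.25,-.7)),
"short":(mk(35,20,8,60,[(37,45),(110,45),(38,90),(118,92),(42,155),(117,157)],(245,195),[(157,52),(187,103)],(210,180)),0,(.5,0,-1)),
"med":(mk(50,20,8,60,[(148,112),(200,145),(48,133),(107,163),(48,192),(105,232)],(270,110),[(212,108),(195,168)],(305,172)),0,(.5,-.3,-1.8))}
for n,((a,b),z,g) in D.items():
    for nm,o in(("scene",a),("both",a+b),("top",b)):
        p,r=fit(o,z,g); print(n,nm,p[:2].round(4),np.degrees(p[2]).round(1),r.round(1).tolist())
for u,v in((270/1.5,335/1.5),(410/1.5,388/1.5),(296/1.5,337/1.5),(468/1.5,255/1.5)): print(atz(S,u,v,.015).round(3))
E
```

```text
long scene [0.4973 0.2309] -45.1 [[-0.2, -0.5], [0.1, -0.8], [0.1, 0.9], [0.4, -0.6], [-1.1, 0.8], [0.3, 0.0]]
long both [0.4962 0.2302] -45.0 [[0.4, -0.5], [0.6, -0.8], [0.8, 0.9], [1.1, -0.7], [-0.4, 0.7], [1.0, -0.1], [-0.7, -1.0], [0.1, -0.5], [-0.5, -2.7], [-2.0, -2.5]]
long top [0.4914 0.2277] -42.7 [[-0.8, 0.1], [0.3, 0.2], [0.7, -0.1], [-0.3, -0.2]]
short scene [ 0.4889 -0.0146] -61.5 [[0.1, -0.0], [0.3, -0.4], [0.0, 0.1], [-0.0, -0.7], [-0.3, 0.9], [-0.0, 0.1]]
short both [ 0.4889 -0.0145] -61.3 [[0.1, 0.1], [0.2, -0.4], [0.0, 0.2], [0.0, -0.7], [-0.3, 1.0], [-0.0, 0.1], [0.1, -0.7], [0.1, 0.6]]
short top [ 0.4871 -0.015 ] -58.5 [[-0.3, -0.5], [0.3, 0.5]]
med scene [ 0.5154 -0.3043] -104.1 [[0.3, -0.3], [0.1, -1.2], [0.7, -0.3], [-0.4, -0.2], [0.1, 2.5], [-1.0, 0.6]]
med both [ 0.5151 -0.3039] -104.6 [[0.4, -0.1], [0.2, -1.0], [0.7, -0.3], [-0.5, -0.1], [0.1, 2.6], [-1.1, 0.7], [0.0, -0.3], [0.2, 0.1]]
med top [ 0.5158 -0.3038] -105.9 [[0.1, -0.2], [-0.1, 0.2]]
[0.66  0.11  0.015]
[0.398 0.096 0.015]
[0.617 0.093 0.015]
[ 0.425 -0.217  0.015]
```

```bash
cat > go.py <<'E'
from h import *
def go(x,y,z,hd):
    o=observe();R=np.array(o["ee_rot"]);h=np.degrees(np.arctan2(R[1,0],R[0,0]))
    d=R.T@(np.array([x,y,z])-o["ee_pos"]); t=-((hd-h+180)%360-180)
    print("t",round(o["t"],2),"delta",d.round(4),"turn",round(t,2),"F",np.round(o["contact_force"],2),"w",round(o["grip_width"],4),"j",np.round(o["joints"],1))
    return d,t
E
python3 -c "
from go import *
go(.5266,-.2594,.15,-104.5)"
```

```text
t 0.1 delta [ 0.6761 -0.5871  0.0878] turn -11.56 F [ 0.1  -0.14 -0.62] w 0.0877 j [ 80.4  20.6   0.6  -0.  -70.1 -16.5]
```

arm_command --moves '[0.012, -0.0105, 0, 0, 1, 0.025, -0.022, 0, 0, 1, 0.027, -0.0235, 0, 0, 1, 0.027, -0.0235, 0, 0, 1, 0.027, -0.0235, 0, 0, 1, 0.027, -0.0235, 0, 0, 1, 0.027, -0.0235, 0, 0, 1, 0.027, -0.0235, 0, 0, 1, 0.027, -0.0235, 0, 0, 1, 0.027, -0.0235, 0, 0, 1, 0.027, -0.0235, 0, 0, 1, 0.027, -0.0235, 0, 0, 1]'

```text
t: 1.1
ee_pos: [0.4018, 0.2112, 0.2375]
ee_rot: [[-0.439, -0.898, -0.0], [-0.898, 0.439, 0.0], [-0.0, 0.0, -1.0]]
contact_force: [2.1, -0.4, 0.5]
grip_width: 0.0875
```

arm_command --moves '[0.027, -0.0235, 0, 0, 1, 0.027, -0.0235, 0, 0, 1, 0.027, -0.0235, 0, 0, 1, 0.027, -0.0235, 0, 0, 1, 0.027, -0.0235, 0, 0, 1, 0.027, -0.0235, 0, 0, 1, 0.027, -0.0235, 0.01, 0, 1, 0.027, -0.0235, 0.02, 0, 1, 0.027, -0.0235, 0.02, 0, 1, 0.027, -0.0235, 0.02, 0, 1, 0.027, -0.0235, 0.01, 0, 1, 0.027, -0.0235, 0.005, 0, 1]'

```text
t: 2.1
ee_pos: [0.5118, -0.2036, 0.1503]
ee_rot: [[-0.44, -0.898, -0.003], [-0.898, 0.44, 0.001], [0.001, 0.003, -1.0]]
contact_force: [1.3, 0.5, 0.8]
grip_width: 0.0875
```

arm_command --moves '[0.025, -0.022, 0, 0, 1, 0.016, -0.014, 0, -2, 1, 0.006, -0.006, 0, -5, 1, 0, 0, 0, -4.5, 1, 0, 0, 0, 0, 1, 0, 0, 0, 0, 1]'

```text
t: 2.6
ee_pos: [0.53, -0.2625, 0.1521]
ee_rot: [[-0.254, -0.967, -0.001], [-0.967, 0.254, 0.0], [-0.0, 0.001, -1.0]]
contact_force: [-0.1, 0.7, 0.2]
grip_width: 0.0873
```

```bash
python3 -c "
from go import *
go(.5266,-.2594,.15,-104.5); print(observe()['ee_pos'])
s=snap('scene','1'); crop(s,240,90,100,90,6,'s2.png')"
```

```text
t 2.6 delta [-0.0021  0.004   0.0021] turn -0.22 F [-0.09  0.7   0.23] w 0.0873 j [ -7.4  16.7 -16.8  -0.  -56.6  82.7]
[ 0.5299676  -0.26249851  0.15211683]
```

View pics/s2.png

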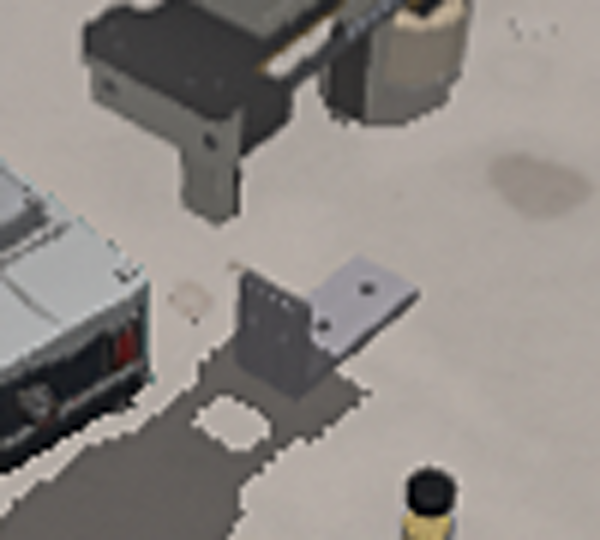

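The gripper hangs above and just behind the medium's upright (crop 275,290), and the centrifuge corner is close at the left (150,290). Before descending I'll check the gripper body's clearance to the centrifuge and refine the bracket pose.

Run:
```python
from fit import *
from go import go
S=load("scene","0");T=load("top","0");S1=load("scene","1")
def tri(a,b):
    A=[];B=[]
    for s,uv in((S,a),(T,b)):
        o,d=ray(s,*uv); d/=np.linalg.norm(d); P=np.eye(3)-np.outer(d,d); A.append(P);B.append(P@o)
    return np.linalg.solve(sum(A),sum(B)).round(3)
print("dev corner front-right", tri((396/1.5,208/1.5),(459/1.5,245/1.5)), tri((322/1.5,250/1.5),(374/1.5,214/1.5)))
o=(240,90)
loc=[(50,20,8),(50,-20,8),(-50,20,60),(-50,-20,60),(-50,20,0),(-50,-20,0)]
px=[(360,257),(420,292),(240,274),(310,312),(237,352),(303,400)]
p,r=fit([(S1,l,np.array(q)/6+o,1) for l,q in zip(loc,px)],0,(.5,-.3,-1.8)); print(p,np.degrees(p[2]),r.round(1).tolist())
th=p[2]; print("upr",p[:2]-.046*np.array([np.cos(th),np.sin(th)]))
e=observe(); print(proj(S1,e["ee_pos"]-np.array([0,0,-.0])))
```

```text
dev corner front-right [ 0.59  -0.226  0.065] [ 0.649 -0.056  0.077]
[ 0.51544478 -0.30543756 -1.83342532] -105.04753290176438 [[0.3, -0.9], [0.4, -1.0], [0.3, 0.2], [-0.8, 0.1], [0.2, 1.8], [-0.6, 0.0]]
upr [ 0.52738732 -0.26101487]
[287.15784759 112.9947068 ]
```

The centrifuge top (~0.07 m) sits below the gripper body (0.095 m) and to one side, so the path is clear. The pose is consistent, so I'll descend and grip.

arm_command --moves '[-0.001, 0.0025, 0.01, 0, 1, 0, 0, 0.018, 0, 1, 0, 0, 0.02, 0, 1, 0, 0, 0.02, 0, 1, 0, 0, 0.02, 0, 1, 0, 0, 0.015, 0, 1, 0, 0, 0.009, 0, 1, 0, 0, 0, 0, 1, 0, 0, 0, 0, 0.4, 0, 0, 0, 0, 0.3, 0, 0, 0, 0, 0.2, 0, 0, 0, 0, 0.15]' --newtons 25

```text
t: 3.65
ee_pos: [0.5288, -0.2609, 0.0416]
ee_rot: [[-0.251, -0.968, 0.002], [-0.968, 0.251, -0.0], [-0.0, -0.002, -1.0]]
contact_force: [0.2, 0.4, 0.7]
grip_width: 0.0664
```

arm_command --moves '[0, 0, 0, 0, 0.1, 0, 0, 0, 0, 0.05, 0, 0, 0, 0, 0, 0, 0, 0, 0, 0, 0, 0, 0, 0, 0, 0, 0, 0, 0, 0]' --newtons 25

```text
t: 4.15
ee_pos: [0.5282, -0.2609, 0.0406]
ee_rot: [[-0.251, -0.968, -0.0], [-0.968, 0.251, -0.0], [0.0, 0.0, -1.0]]
contact_force: [-0.3, -0.4, -0.7]
grip_width: 0.0265
```

arm_command --moves '[0, 0, 0, 0, 0, 0, 0, 0, 0, 0, 0, 0, 0, 0, 0, 0, 0, 0, 0, 0, 0, 0, 0, 0, 0, 0, 0, 0, 0, 0]' --newtons 40

```text
t: 4.65
ee_pos: [0.5282, -0.2608, 0.0405]
ee_rot: [[-0.251, -0.968, 0.0], [-0.968, 0.251, 0.0], [-0.0, 0.0, -1.0]]
contact_force: [0.2, 0.5, 0.4]
grip_width: 0.0079
```

arm_command --moves '[0, 0, -0.004, 0, 0, 0, 0, -0.01, 0, 0, 0, 0, -0.015, 0, 0, 0, 0, -0.02, 0, 0, 0, 0, -0.02, 0, 0, 0, 0, -0.02, 0, 0, 0, 0, -0.02, 0, 0, 0, 0, -0.02, 0, 0, 0, 0, -0.01, 0, 0, 0, 0, -0.001, 0, 0, 0, 0, 0, 0, 0]'

```text
t: 5.57
ee_pos: [0.5281, -0.2608, 0.1809]
ee_rot: [[-0.252, -0.968, 0.001], [-0.968, 0.252, 0.0], [-0.0, -0.001, -1.0]]
contact_force: [0.4, -0.0, -3.2]
grip_width: 0.0076
```

```bash
python3 -c "
from go import *
go(.529,.198,.18,135)"
```

```text
t 5.57 delta [-0.4442  0.1146  0.001 ] turn 120.43 F [ 0.4  -0.01 -3.18] w 0.0076 j [ -7.3  15.  -15.1  -0.  -59.9  82.7]
```

The medium is held (3.2 N, its weight). Next I carry it across.

arm_command --moves '[-0.008, 0.002, 0, 0, 0, -0.018, 0.0046, 0, 0, 0, -0.026, 0.0067, 0, 0, 0, -0.028, 0.0072, 0, 0, 0, -0.028, 0.0072, 0, 0, 0, -0.028, 0.0072, 0, 0, 0, -0.028, 0.0072, 0, 0, 0, -0.028, 0.0072, 0, 0, 0, -0.028, 0.0072, 0, 0, 0, -0.028, 0.0072, 0, 0, 0, -0.028, 0.0072, 0, 0, 0, -0.028, 0.0072, 0, 0, 0]'

```text
t: 6.57
ee_pos: [0.5277, 0.0545, 0.1791]
ee_rot: [[-0.251, -0.968, -0.002], [-0.968, 0.251, -0.001], [0.001, 0.002, -1.0]]
contact_force: [0.2, -0.1, -2.8]
grip_width: 0.0077
```

arm_command --moves '[-0.028, 0.0072, 0, 0, 0, -0.028, 0.0072, 0, 0, 0, -0.028, 0.0072, 0, 0, 0, -0.028, 0.0072, 0, 0, 0, -0.018, 0.0048, 0, 0, 0, -0.008, 0.002, 0, 0, 0, 0, 0, 0, 3, 0, 0, 0, 0, 6, 0, 0, 0, 0, 7, 0, 0, 0, 0, 7, 0, 0, 0, 0, 7, 0, 0, 0, 0, 7, 0]'

```text
t: 7.57
ee_pos: [0.5284, 0.1949, 0.1792]
ee_rot: [[-0.787, -0.617, -0.002], [-0.617, 0.787, -0.001], [0.002, 0.0, -1.0]]
contact_force: [-0.3, 0.3, -3.4]
grip_width: 0.0074
```

arm_command --moves '[0, 0, 0, 7, 0, 0, 0, 0, 7, 0, 0, 0, 0, 7, 0, 0, 0, 0, 7, 0, 0, 0, 0, 7, 0, 0, 0, 0, 7, 0, 0, 0, 0, 7, 0, 0, 0, 0, 7, 0, 0, 0, 0, 7, 0, 0, 0, 0, 7, 0, 0, 0, 0, 7, 0, 0, 0, 0, 6, 0]'

```text
t: 8.57
ee_pos: [0.5284, 0.1948, 0.1792]
ee_rot: [[-0.708, 0.706, -0.002], [0.706, 0.708, -0.001], [0.0, -0.002, -1.0]]
contact_force: [-0.9, 0.1, -3.0]
grip_width: 0.008
```

arm_command --moves '[0, 0, 0, 0.4, 0, 0, 0, 0, 0, 0, 0, 0, 0, 0, 0]'

```text
t: 8.82
ee_pos: [0.5289, 0.1952, 0.1799]
ee_rot: [[-0.71, 0.704, -0.001], [0.704, 0.71, -0.001], [0.0, -0.001, -1.0]]
contact_force: [-0.3, 0.0, -2.0]
grip_width: 0.0079
```

```bash
python3 -c "
from go import *
go(.529,.198,.18,135)
s=snap('scene','2'); crop(s,150,190,130,100,6,'s3.png')"
```

```text
t 8.82 delta [ 0.0019  0.0021 -0.0001] turn 0.22 F [-0.27  0.04 -2.04] w 0.0079 j [ 40.1  12.8 -18.2  -0.  -59.1 -84.9]
```

View pics/s3.png

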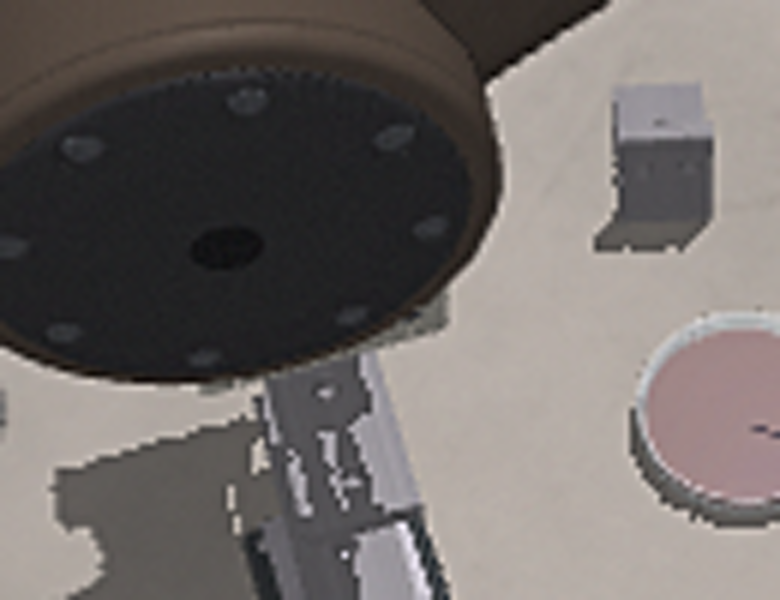

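The scene view shows the medium's flat leg (300,430) hanging over the long bracket, with the wrist hiding the rest. The position is right within 3 mm. I'll correct that and descend close.

arm_command --moves '[0.001, 0.001, 0.008, 0.1, 0, 0.0007, 0.0015, 0.015, 0.1, 0, 0, 0, 0.018, 0, 0, 0, 0, 0.018, 0, 0, 0, 0, 0.015, 0, 0, 0, 0, 0.008, 0, 0, 0, 0, 0.003, 0, 0, 0, 0, 0, 0, 0, 0, 0, 0, 0, 0]'

```text
t: 9.62
ee_pos: [0.5302, 0.1987, 0.0961]
ee_rot: [[-0.706, 0.709, 0.001], [0.709, 0.706, 0.0], [-0.0, 0.001, -1.0]]
contact_force: [0.5, 0.9, -3.0]
grip_width: 0.0077
```

```bash
python3 -c "
from go import *
go(.5295,.198,.0855,135)
a=snap('scene','3'); b=snap('top','3')
f=lambda s,u,v,w,h,k:cv2.resize(np.ascontiguousarray(s['image'][v:v+h,u:u+w]),None,fx=k,fy=k,interpolation=cv2.INTER_CUBIC)
cv2.imwrite('pics/s4.png',np.hstack([f(a,160,240,80,90,6),f(b,115,155,60,108,5)]))"
```

```text
t 9.62 delta [-0.     -0.001   0.0106] turn -0.12 F [ 0.49  0.86 -3.05] w 0.0077 j [ 40.4  18.  -23.6   0.  -48.3 -85.5]
```

View pics/s4.png

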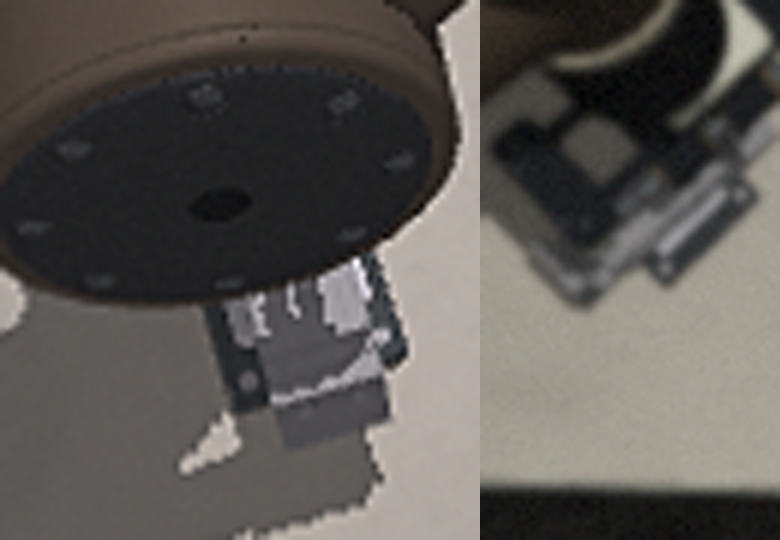

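Both views are mostly hidden by the wrist, though the long's upright end is visible and unmoved in the scene half (330,415). I'll go on by measured pose and force.

arm_command --moves '[0, -0.001, 0.002, 0, 0, 0, 0, 0.002, 0, 0, 0, 0, 0.002, 0, 0, 0, 0, 0.0015, 0, 0, 0, 0, 0.001, 0, 0, 0, 0, 0, 0, 0, 0, 0, 0, 0, 0]'

```text
t: 10.3
ee_pos: [0.529, 0.1978, 0.087]
ee_rot: [[-0.705, 0.709, -0.0], [0.709, 0.705, -0.0], [0.0, -0.0, -1.0]]
contact_force: [-0.2, 0.5, -2.5]
grip_width: 0.008
```

arm_command --moves '[0, 0, 0.0007, 0, 0, 0, 0, 0, 0, 0, 0, 0, 0, 0, 0]'

```text
t: 10.55
ee_pos: [0.5291, 0.1978, 0.0864]
ee_rot: [[-0.705, 0.709, 0.0], [0.709, 0.705, -0.0], [-0.0, -0.0, -1.0]]
contact_force: [0.4, -0.7, -2.1]
grip_width: 0.0081
```

arm_command --moves '[0, 0, 0.0007, 0, 0, 0, 0, 0, 0, 0, 0, 0, 0, 0, 0]'

```text
t: 10.8
ee_pos: [0.5291, 0.1978, 0.0856]
ee_rot: [[-0.705, 0.709, -0.0], [0.709, 0.705, -0.0], [0.0, -0.0, -1.0]]
contact_force: [-0.5, -0.5, -2.6]
grip_width: 0.0083
```

arm_command --moves '[0, 0, 0.0005, 0, 0, 0, 0, 0, 0, 0, 0, 0, 0, 0, 0]'

```text
t: 11.05
ee_pos: [0.5292, 0.1978, 0.0855]
ee_rot: [[-0.705, 0.709, 0.0], [0.709, 0.705, 0.0], [-0.0, 0.0, -1.0]]
contact_force: [-1.7, -0.7, 2.3]
grip_width: 0.0079
```

Contact came at the predicted height. Now I release gently and retreat upward.

arm_command --moves '[0, 0, 0, 0, 0.12, 0, 0, 0, 0, 0.15, 0, 0, 0, 0, 0.25, 0, 0, 0, 0, 0.35, 0, 0, 0, 0, 0.4, 0, 0, 0, 0, 0.4, 0, 0, 0, 0, 0.4]'

```text
t: 11.63
ee_pos: [0.5291, 0.1978, 0.0851]
ee_rot: [[-0.705, 0.709, 0.0], [0.709, 0.705, -0.0], [-0.0, -0.0, -1.0]]
contact_force: [-0.4, 0.4, -0.3]
grip_width: 0.0342
```

arm_command --moves '[0, 0, -0.004, 0, 0.4, 0, 0, -0.008, 0, 0.4, 0, 0, -0.015, 0, 0.4, 0, 0, -0.02, 0, 0.4, 0, 0, -0.025, 0, 0.4, 0, 0, -0.025, 0, 0.6, 0, 0, -0.01, 0, 0.8, 0, 0, 0, 0, 0.8]'

```text
t: 12.3
ee_pos: [0.5306, 0.1987, 0.196]
ee_rot: [[-0.705, 0.709, 0.005], [0.709, 0.705, 0.003], [-0.001, 0.006, -1.0]]
contact_force: [-0.4, -0.2, -0.1]
grip_width: 0.0499
```

```bash
python3 -c "
from go import *
go(.4745,.0125,.19,118.7)"
```

```text
t 12.3 delta [-0.0924 -0.1711  0.0051] turn 16.16 F [-0.4  -0.23 -0.1 ] w 0.0499 j [ 40.3  12.  -17.    0.  -60.7 -85.5]
```

arm_command --moves '[-0.0045, -0.0085, 0, 0, 1, -0.009, -0.017, 0, 0, 1, -0.0125, -0.023, 0, 0, 1, -0.0125, -0.023, 0, 0, 1, -0.0125, -0.023, 0, 0, 1, -0.0125, -0.023, 0, 0, 1, -0.0125, -0.023, 0, 0, 1, -0.0095, -0.0175, 0.01, 2, 1, -0.0065, -0.0125, 0.015, 4, 1, 0, 0, 0.015, 6, 1, 0, 0, 0, 4.2, 1, 0, 0, 0, 0, 1]'

```text
t: 13.3
ee_pos: [0.4705, 0.0107, 0.1505]
ee_rot: [[-0.475, 0.88, -0.004], [0.88, 0.475, -0.001], [0.001, -0.004, -1.0]]
contact_force: [0.7, 0.3, 0.7]
grip_width: 0.0879
```

```bash
python3 -c "
from go import *
go(.4745,.0125,.04,118.7)
a=snap('scene','4'); b=snap('top','4')
f=lambda s,u,v,w,h,k:cv2.resize(np.ascontiguousarray(s['image'][v:v+h,u:u+w]),None,fx=k,fy=k,interpolation=cv2.INTER_CUBIC)
cv2.imwrite('pics/s5.png',f(a,180,190,110,145,4))"
```

```text
t 13.3 delta [-0.0004  0.0048  0.1105] turn -0.33 F [0.67 0.32 0.69] w 0.0879 j [ 25.3   5.9 -31.2  -0.  -53.1 -87. ]
```

View pics/s5.png

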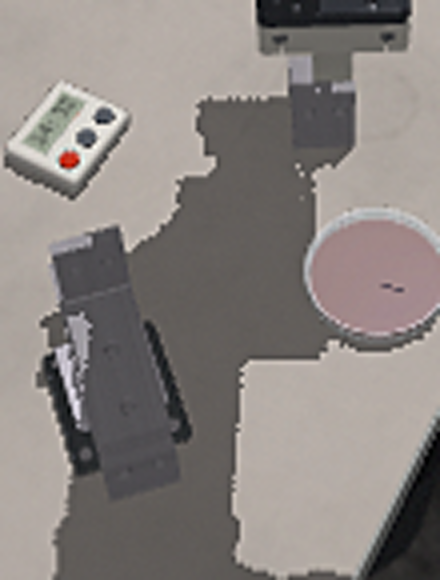

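The medium lies on the long bracket: its leg at crop (115,350), its upright at the far end (90,265). The gripper is above the short bracket (320,110). I'll descend and grip the short one.

arm_command --moves '[0, 0.0045, 0.01, -0.3, 0.7, 0, 0, 0.018, 0, 0.6, 0, 0, 0.02, 0, 0.5, 0, 0, 0.02, 0, 0.5, 0, 0, 0.02, 0, 0.5, 0, 0, 0.014, 0, 0.5, 0, 0, 0.007, 0, 0.5, 0, 0, 0, 0, 0.5, 0, 0, 0, 0, 0.3, 0, 0, 0, 0, 0.15, 0, 0, 0, 0, 0.05, 0, 0, 0, 0, 0]' --newtons 25

```text
t: 14.4
ee_pos: [0.4771, 0.0149, 0.044]
ee_rot: [[-0.484, 0.875, 0.002], [0.875, 0.484, 0.001], [-0.0, 0.002, -1.0]]
contact_force: [0.2, -0.1, 0.8]
grip_width: 0.0227
```

arm_command --moves '[0, 0, 0, 0, 0, 0, 0, 0, 0, 0, 0, 0, 0, 0, 0, 0, 0, 0, 0, 0, 0, 0, 0, 0, 0, 0, 0, 0, 0, 0]' --newtons 40

```text
t: 14.9
ee_pos: [0.4768, 0.0147, 0.0436]
ee_rot: [[-0.484, 0.875, 0.001], [0.875, 0.484, 0.0], [-0.0, 0.001, -1.0]]
contact_force: [-1.2, -0.0, 5.9]
grip_width: 0.0076
```

```bash
python3 -c "
from go import *
go(.4745,.0125,.04,118.7);print(observe()['ee_pos'])
a=load('scene','4'); im=a['image'][240:320,180:235]; im=np.clip((im.astype(float)-50)*1.6,0,255).astype('uint8')
cv2.imwrite('pics/s6.png',cv2.resize(im,None,fx=7,fy=7,interpolation=cv2.INTER_CUBIC))"
```

```text
t 14.9 delta [-0.0008 -0.0031  0.0036] turn 0.25 F [-1.2  -0.03  5.9 ] w 0.0076 j [ 25.5  15.  -37.7   0.  -37.2 -86.5]
[0.47681978 0.01469938 0.0436046 ]
```

View pics/s6.png

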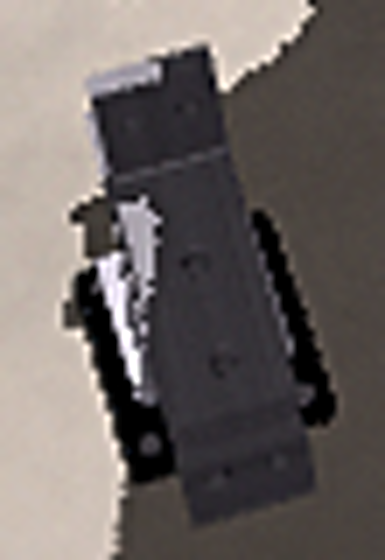

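The enhanced crop shows the medium's upright top at (88,75)–(207,43) and its inner junction at (105,182)–(230,148). The long's end-face bottom is at (192,525)–(315,490). I'll fit both poses and lift the short bracket.

arm_command --moves '[0, 0, -0.004, 0, 0, 0, 0, -0.01, 0, 0, 0, 0, -0.018, 0, 0, 0, 0, -0.022, 0, 0, 0, 0, -0.022, 0, 0, 0, 0, -0.022, 0, 0, 0, 0, -0.022, 0, 0, 0, 0, -0.018, 0, 0, 0, 0, -0.008, 0, 0, 0, 0, 0, 0, 0, 0, 0, 0, 0, 0]'

```text
t: 15.82
ee_pos: [0.476, 0.0147, 0.1885]
ee_rot: [[-0.484, 0.875, -0.001], [0.875, 0.484, 0.0], [0.001, -0.0, -1.0]]
contact_force: [0.4, 1.0, -2.8]
grip_width: 0.0079
```

Run:
```python
from fit import *
from go import go
S=load("scene","4")
o=(180,240)
F=lambda loc,px,z,g:fit([(S,l,np.array(q)/7+o,1) for l,q in zip(loc,px)],z,g)
l,r=F([(-75,20,0),(-75,-20,0),(-75,20,40),(-75,-20,40)],[(192,525),(315,490),(178,468),(305,440)],.035,(.5,.23,-.78)); print("long",l[:2],np.degrees(l[2]),r.round(1).tolist())
p,r=F([(-42,20,8),(-42,-20,8),(-50,-20,60),(-50,20,60)],[(230,148),(105,182),(88,75),(207,43)],.045,(.5,.23,2.35)); print("med",p[:2],np.degrees(p[2]),r.round(1).tolist())
th=np.radians(135); u=np.array([np.cos(th),np.sin(th)]); 
# short upright in med frame at x=+35 (x_s=4)
t=p[:2]+.035*u; print("short upright target",t, "TCP", t+.0031*np.array([.707,.707]))
go(*(t+.0031*np.array([.707,.707])),.19,135); print(observe()["ee_pos"])
```

```text
long [0.49524554 0.22856796] -47.840247969965645 [[-0.3, -0.1], [0.2, 0.3], [-0.3, 0.2], [0.3, -0.5]]
med [0.49591392 0.22995289] 134.2388469913138 [[-0.2, 0.0], [0.7, -0.3], [-0.5, 0.1], [0.1, 0.1]]
short upright target [0.47116518 0.25470162] TCP [0.47335688 0.25689332]
t 15.82 delta [ 0.2133  0.1148 -0.0014] turn -16.08 F [ 0.37  0.98 -2.79] w 0.0079 j [ 25.5   4.  -27.7  -0.  -58.4 -86.5]
[0.47603509 0.01466337 0.1884835 ]
```

The short is held (2.8 N). The medium's fitted pose agrees with the commanded one within about 1 mm. Next I carry the short across.

arm_command --moves '[0.006, 0.0032, 0, 0, 0, 0.014, 0.0075, 0, 0, 0, 0.022, 0.0118, 0, 0, 0, 0.025, 0.0135, 0, 0, 0, 0.025, 0.0135, 0, 0, 0, 0.025, 0.0135, 0, 0, 0, 0.025, 0.0135, 0, 0, 0, 0.025, 0.0135, 0, 0, 0, 0.022, 0.0118, 0, 0, 0, 0.015, 0.008, 0, 0, 0, 0.007, 0.0038, 0, 0, 0, 0.002, 0.001, 0, -2, 0]'

```text
t: 16.82
ee_pos: [0.4732, 0.2577, 0.1878]
ee_rot: [[-0.515, 0.857, -0.002], [0.857, 0.515, -0.002], [-0.0, -0.002, -1.0]]
contact_force: [0.1, 1.4, -2.9]
grip_width: 0.0077
```

arm_command --moves '[0, 0, 0, -5, 0, 0, 0, 0, -6, 0, 0, 0, 0, -3.1, 0, 0, 0, 0, 0, 0, 0, 0, 0, 0, 0, 0, 0, 0, 0, 0]'

```text
t: 17.32
ee_pos: [0.4736, 0.2561, 0.1887]
ee_rot: [[-0.706, 0.708, -0.001], [0.708, 0.706, -0.001], [0.0, -0.001, -1.0]]
contact_force: [0.4, -0.7, -3.1]
grip_width: 0.0079
```

```bash
python3 -c "
from go import *
go(.4737,.2572,.105,135)"
```

```text
t 17.32 delta [0.0007 0.0009 0.0837] turn -0.1 F [ 0.41 -0.74 -3.08] w 0.0079 j [ 49.3  10.  -20.6  -0.  -59.5 -94.4]
```

arm_command --moves '[0.0007, 0.0009, 0.006, 0, 0, 0, 0, 0.013, 0, 0, 0, 0, 0.017, 0, 0, 0, 0, 0.017, 0, 0, 0, 0, 0.015, 0, 0, 0, 0, 0.01, 0, 0, 0, 0, 0.005, 0, 0, 0, 0, 0, 0, 0, 0, 0, 0, 0, 0]'

```text
t: 18.07
ee_pos: [0.4742, 0.2578, 0.1064]
ee_rot: [[-0.708, 0.707, 0.0], [0.707, 0.708, -0.0], [-0.0, 0.0, -1.0]]
contact_force: [-0.2, -0.3, -1.6]
grip_width: 0.0076
```

```bash
python3 -c "
from go import *
go(.4737,.2572,.0966,135)
a=snap('scene','5')
f=lambda s,u,v,w,h,k:cv2.resize(np.ascontiguousarray(s['image'][v:v+h,u:u+w]),None,fx=k,fy=k,interpolation=cv2.INTER_CUBIC)
cv2.imwrite('pics/s7.png',f(a,150,230,100,100,6))"
```

```text
t 18.07 delta [-0.0001 -0.0008  0.0098] turn 0.04 F [-0.19 -0.31 -1.61] w 0.0076 j [ 49.4  15.1 -26.3   0.  -48.6 -94.3]
```

View pics/s7.png

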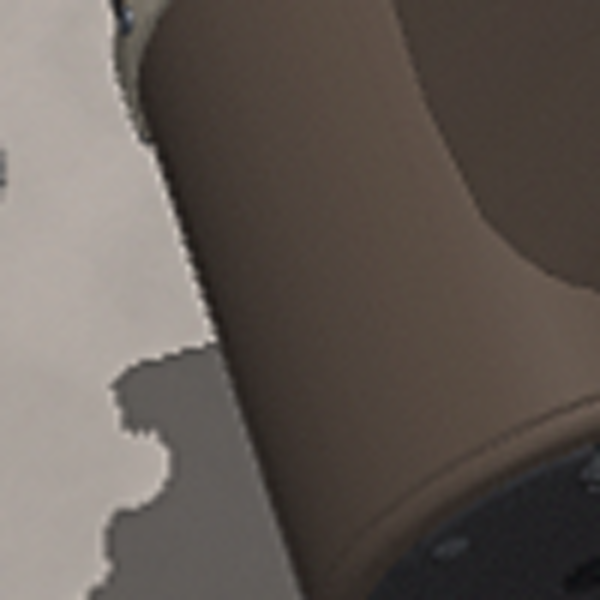

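The forearm fills this view and the brackets are fully hidden, so I'll continue on pose and force: down to 2 mm above, then in small steps.

arm_command --moves '[0, -0.0008, 0.002, 0, 0, 0, 0, 0.002, 0, 0, 0, 0, 0.002, 0, 0, 0, 0, 0.0015, 0, 0, 0, 0, 0, 0, 0, 0, 0, 0, 0, 0]'

```text
t: 18.62
ee_pos: [0.4733, 0.257, 0.0986]
ee_rot: [[-0.708, 0.707, -0.0], [0.707, 0.708, -0.0], [-0.0, -0.0, -1.0]]
contact_force: [-0.4, 0.5, -0.6]
grip_width: 0.0077
```

arm_command --moves '[0, 0, 0.001, 0, 0, 0, 0, 0, 0, 0, 0, 0, 0, 0, 0]'

```text
t: 18.87
ee_pos: [0.4733, 0.2571, 0.0976]
ee_rot: [[-0.708, 0.707, -0.0], [0.707, 0.708, -0.0], [-0.0, -0.0, -1.0]]
contact_force: [-0.7, 1.1, -2.7]
grip_width: 0.0077
```

arm_command --moves '[0, 0, 0.0007, 0, 0, 0, 0, 0, 0, 0, 0, 0, 0, 0, 0]'

```text
t: 19.12
ee_pos: [0.4733, 0.257, 0.0969]
ee_rot: [[-0.708, 0.707, -0.0], [0.707, 0.708, -0.0], [-0.0, -0.0, -1.0]]
contact_force: [-0.5, 0.6, -2.8]
grip_width: 0.0073
```

arm_command --moves '[0, 0, 0.0006, 0, 0, 0, 0, 0, 0, 0, 0, 0, 0, 0, 0]'

```text
t: 19.37
ee_pos: [0.4734, 0.2571, 0.0966]
ee_rot: [[-0.708, 0.706, 0.0], [0.706, 0.708, 0.0], [-0.0, 0.0, -1.0]]
contact_force: [-1.0, 0.3, 0.6]
grip_width: 0.0078
```

Contact is again at the predicted height. I'll release and retreat straight up, then look.

arm_command --moves '[0, 0, 0, 0, 0.12, 0, 0, 0, 0, 0.15, 0, 0, 0, 0, 0.2, 0, 0, 0, 0, 0.3, 0, 0, 0, 0, 0.3, 0, 0, 0, 0, 0.3, 0, 0, 0, 0, 0.3]'

```text
t: 19.95
ee_pos: [0.4733, 0.257, 0.0963]
ee_rot: [[-0.708, 0.707, -0.0], [0.707, 0.708, -0.0], [-0.0, -0.0, -1.0]]
contact_force: [-0.5, 1.4, -0.8]
grip_width: 0.0258
```

arm_command --moves '[0, 0, -0.004, 0, 0.3, 0, 0, -0.008, 0, 0.3, 0, 0, -0.015, 0, 0.3, 0, 0, -0.02, 0, 0.3, 0, 0, -0.025, 0, 0.3, 0, 0, -0.025, 0, 0.3, 0, 0, -0.015, 0, 0.3, 0, 0, -0.005, 0, 0.3]'

```text
t: 20.62
ee_pos: [0.4745, 0.2579, 0.2172]
ee_rot: [[-0.708, 0.706, 0.004], [0.706, 0.708, 0.003], [-0.0, 0.005, -1.0]]
contact_force: [-0.2, 0.5, -0.3]
grip_width: 0.0262
```

arm_command --moves '[-0.005, -0.01, 0, 0, 0.3, -0.01, -0.02, 0, 0, 0.3, -0.012, -0.024, 0, 0, 0.3, -0.012, -0.024, 0, 0, 0.3, -0.012, -0.024, 0, 0, 0.3, -0.012, -0.024, 0, 0, 0.3, -0.012, -0.024, 0, 0, 0.3, -0.012, -0.024, 0, 0, 0.3, -0.01, -0.02, 0, 0, 0.3, -0.004, -0.01, 0, 0, 0.3, 0, 0, 0, 0, 0.3, 0, 0, 0, 0, 0.3]'

```text
t: 21.62
ee_pos: [0.4004, 0.0409, 0.2132]
ee_rot: [[-0.707, 0.707, -0.0], [0.707, 0.707, 0.0], [0.0, 0.0, -1.0]]
contact_force: [0.3, -0.1, -0.9]
grip_width: 0.0267
```

```bash
python3 -c "
from go import *
go(.4737,.2572,.0966,135);print(observe()['ee_pos'])
a=snap('scene','6');b=snap('top','6')
f=lambda s,u,v,w,h,k:cv2.resize(np.ascontiguousarray(s['image'][v:v+h,u:u+w]),None,fx=k,fy=k,interpolation=cv2.INTER_CUBIC)
im=np.hstack([f(a,175,235,65,90,6),f(b,115,155,65,90,6)])
cv2.imwrite('pics/s8.png',np.clip((im.astype(float)-30)*1.3,0,255).astype('uint8'))"
```

```text
t 21.62 delta [0.1012 0.2047 0.1166] turn -0.03 F [ 0.32 -0.1  -0.93] w 0.0267 j [ 34.3  -5.3 -33.3  -0.  -62.  -79.3]
[0.40040178 0.04094369 0.21315772]
```

View pics/s8.png

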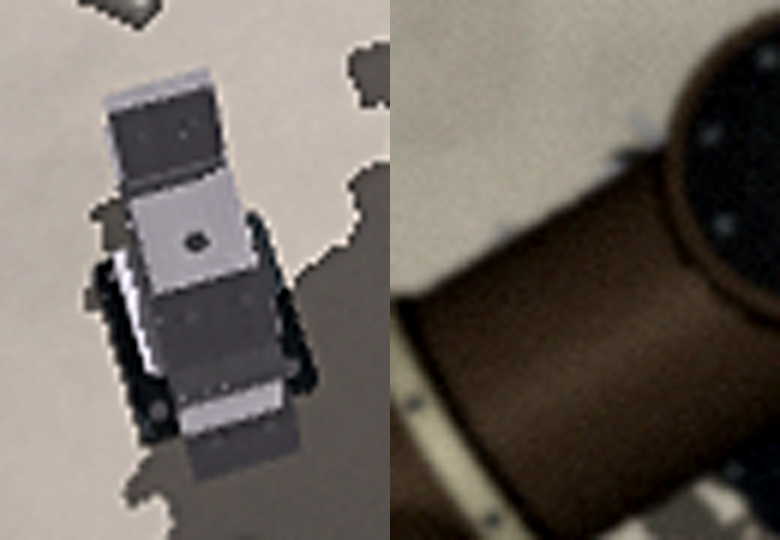

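The scene half shows the finished pile in line. The medium's upright is at the far end (160,130), the short's leg is between (190,235), and the short's upright (215,320) is just inboard of the long's upright (235,420). I'll run one numeric check before handing in.

Run:
```python
from fit import *
S=load("scene","6");o=(175,235)
def F(n,loc,px,z,g):
    p,r=fit([(S,l,np.array(q)/6+o,1) for l,q in zip(loc,px)],z,g); print(n,p[:2].round(4),np.degrees(p[2]).round(1),r.round(1).tolist()); return p
l=F("long",[(-75,20,0),(-75,-20,0),(-75,20,40),(-75,-20,40)],[(196,482),(300,450),(182,435),(285,408)],.035,(.5,.23,-.78))
m=F("med",[(-50,-20,60),(-50,20,60),(-42,-20,60),(-42,20,60)],[(105,100),(208,68),(108,116),(213,86)],.045,(.5,.23,2.35))
s=F("short",[(35,20,8),(35,-20,8),(-35,20,60),(-35,-20,60)],[(132,208),(235,168),(148,298),(255,268)],.053,(.5,.23,-.78))
for a,b in((l,m),(m,s)):
    d=b[:2]-a[:2];c,n=np.cos(a[2]),np.sin(a[2]); print("rel mm",(1e3*np.array([c*d[0]+n*d[1],-n*d[0]+c*d[1]])).round(1),np.degrees(b[2]-a[2]).round(1))
```

```text
long [0.4969 0.2308] -46.1 [[-0.6, 0.1], [0.0, 0.3], [-0.3, 0.1], [1.1, -0.6]]
med [0.4938 0.2294] 136.3 [[-0.3, -0.1], [0.0, 0.1], [0.1, 0.1], [0.1, -0.1]]
short [0.4924 0.2342] -47.5 [[-0.3, -1.4], [-0.2, 1.1], [-0.2, -0.1], [0.9, 0.2]]
rel mm [-1.1 -3.2] 182.4
rel mm [ 4.3 -2.4] -183.9
```

All of it is within tolerance: the long is unmoved, the offsets are under 4 mm and the angles under 4°.

```bash
python3 -c "
from station import *
print(finish_job())"
```

```text
the job is handed in; nothing more can be done
None
```

The pile is built and handed in at about 22 s of the 67 s allowed. I laid the medium bracket on the long one and the short on the medium, each turned opposite to the one below. Both touched down at the predicted heights with only a few newtons of contact force.

**Last check** (fitted from the final scene picture):

| Check | Along the leg | Across | Angle off line |
|---|---|---|---|
| Medium on long | -1 mm | -3 mm | about 2.4° |
| Short on medium | +4 mm | -2 mm | about 3.9° |

- **Long bracket:** its final fit is within 1 mm and about 1° of the first fit, and it looked level. An earlier fit from a shaded, partial view differed by 3 mm and 3°; I put that down to measurement noise.
- **What I could not see:** the arm hid both brackets in the pictures taken just before each touchdown, so I relied on measured pose and force there. The top camera was also blocked at the end, so the final check rests on one camera.
- **Bystanders:** the timer and petri dish looked in place in the later pictures. I did not measure them or the vial at the end, but the planned path kept clear of all three.

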